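# Load a fuse in the tester and hold the test slide at the mark

### The job

Take the fuse with the red band from the rack and press it down into the clip of the fuse tester, lying between the two brass end plates, until it sits at the bottom of the forks and the sprung orange latch has snapped shut over it. Let go of it, then grip the tester's blue spring-return handle and pull it out until the red pointer stands within the green mark, and keep it there: finish while still holding the handle at the mark. Leave the other fuses in the rack and everything else on the bench where it is.

Things in the scene. Friction and masses are not known exactly. Their poses are not given: they have to be found in the camera images.
- fuse_red: Ceramic cartridge fuse with a red band round its middle: a plain white cylinder, 20 mm diameter, 110 mm long, steel caps, 50 to 100 g. Origin at its centre, its y axis along its length. It starts lying level in any one of the rack's three places, its centre 30 mm above the bench.
- rack: Grey fuse rack fixed to the bench, 190 mm (its x) by 120 mm (its y), origin at the centre of its underside. Three places for fuses at x = -58, 0 and +58 mm, fuses lying along y. The fuses rest on supports at y = +-40 mm (10 mm thick, tops 20 mm high, side lips to 28 mm); between the supports the base plate's top is 8 mm high.
- tester: Fuse tester fixed to the bench: grey base plate, x from -125 to +85 mm, y +-85 mm, 14 mm thick, origin at bench height, z up. It stands to the left or right of the rack, turned up to 0.3 rad. At x = +50 mm is a clip for a fuse lying along y between two brass end plates; nearer -x is a slide with a blue T handle, pulled out towards -x.
- seat (a point): Centre of a fully seated fuse: tester x +50, y 0, z 50 mm; axes as the tester's. Two black forks at y = +-36 mm (12 mm thick, open between down to the base but for a 7 mm rod at z = 20) are 21.4 mm wide, floors at z = 40; the -x prong reaches z = 66 and flares out to 82, the +x prong is short. Brass end plates: inner faces at y = +-63, tops at z = 56, so the fuse has 8 mm play to each end.
- latch (a joint): Orange sprung latch, hinged along y below the seat, a nose just outside each fork overhanging the mouth from +x. 0 = shut (stop), positive = swung out to +x, rad (0.16 lets a fuse by). A fuse pressed straight down meets its sloping noses when its centre is about 78 mm high and wedges them aside (5 to 15 N down in all); it snaps shut over a fuse that lies at the bottom, 1.5 mm above it.
- slide: The spring-return slide with its handle; origin at bench height under the handle's centre; axes as the tester's. It travels 85 mm towards the tester's -x, against a spring of 3.6 N at rest plus 90 N/m, and runs back home when let go.
- handle (a point): Centre of the handle's blue crossbar: 16 mm thick along x, 64 mm long along y, z 58 to 76 mm (centre 67 mm above the bench); below it a 14 mm thick, 34 mm wide stem down to a steel carriage whose top is at 29 mm. Fingers can pinch it across x from above. At home it is at tester x = -30, y = 0.
- pointer (a point): Tip of the slide's red pointer: tester y = -60 mm, 37 mm high, at the handle's x; it moves with the slide.
- mark (a point): Middle of the green mark block, 12 mm long along x, 37 mm high, on the white scale rail at tester y = -66 mm; axes as the tester's. Set somewhere 35 to 65 mm out from the pointer's home along the tester's -x; the pointer's tip slides just beside it. It is stiff and need not be touched.
- fuse_green: another fuse, the same but with a green band; leave it in the rack
- fuse_blue: another fuse, the same but with a blue band; leave it in the rack
- multimeter: yellow handheld meter lying on the bench, 175 x 88 x 40 mm, a bystander; origin at the centre of its underside
- spool: blue spool wound with solder, 60 mm across, 58 mm high, standing, a bystander; origin at the centre of its underside
- screwdriver: red-handled screwdriver, 170 mm, lying on the bench between tester and rack, a bystander
- flux: small amber jar, 44 mm across, 90 mm high, a bystander; origin at the centre of its underside
- circuit_board: green circuit board, 100 x 75 mm, up to 12 mm high, lying flat, a bystander
Things that resemble listed ones, but are neither listed nor needed, are in the scene too. What is shaped like the fuse_red but purple is not meant.

How it is judged:
On the way, in this order (a step that is already met when the one before it is completed fails the run):
1. the red-banded fuse is seated in the clip with the latch shut over it (x of fuse_red in the frame of seat between -0.003 and 0.003 m and y of fuse_red in the frame of seat between -0.01 and 0.01 m and z of fuse_red in the frame of seat between -0.003 and 0.003 m and angle between the y axis of fuse_red and the y axis of tester, either way round below 0.08 rad and value of joint latch below 0.05 rad), for 0.2 s.
2. the handle is held with the pointer within the green mark (x of pointer in the frame of mark between -0.006 and 0.006 m and contact force between the fingers and slide above 3 N), for 0.5 s.
At the end, for the whole second after the job is handed in: Through the last second: the red fuse is in the clip (3 mm across and in height, 10 mm along, 0.08 rad), latch within 0.05 rad of shut, fuse untouched by the fingers; the fingers hold the slide with over 3 N, pointer within 6 mm of the middle of the green mark (all of step 1 and all of step 2 and contact force between the fingers and fuse_red below 0.1 N); the arm keeps its last pose, push and grip.
It fails at once if a bystander or another fuse is moved more than 25 mm (distance of any of fuse_green, fuse_blue, multimeter, spool, screwdriver, flux, circuit_board from where it was at the start of the episode above 0.025 m).
It also fails if it takes over 48 s, if anything falls off the work surface, if the arm or the gripper's body presses on something with over 40 N, if the wrist force passes 120 N, or if a joint passes its speed limit or range.

### The arm

A 7-joint arm with a two-finger parallel gripper is mounted at the origin on the work surface. World frame = base frame: x ahead of the robot, y to its left, z up, the work surface at z = 0. Lengths are in m, angles in rad, forces in N, time in s.
With the tool pointing down it reaches from about 0.4 to 0.875 m from the base axis. Payload 6.5 kg.
Tool frame: the origin (TCP) lies at the very end of the fingers, on their centre line; the grasp point (between the pads) lies 19 mm behind it; z points along the fingers, y is the line along which they close (so a half turn about z gives the same grasp; the last joint's range is limited). The gripper opens to 88 mm and grips with 3 to 60 N. Pads are 18 mm wide; open, the fingers measure 123 mm over their backs; the gripper's body (75 mm by 187 mm) begins 45 mm behind the grasp point.
Start: joints at [-1.273, 0.536, -0.004, 1.538, 0.003, 1.067, -0.071], TCP at [0.231, 0.607, 0.239] pointing down, gripper open.
Joint ranges: [-2.7, 2.7], [-0.37, 2.16], [-1.27, 1.26], [0.24, 2.4], [-1.31, 4.45], [0.19, 1.91], [-2.76, 2.76]. Speed limits (rad/s): [2.39, 2.39, 3.14, 3.14, 3.14, 3.14, 3.14].

### API

Orientations are given as a unit quaternion [w, x, y, z].
In Python, from plant import observe, get_image, ctrl gives the robot as it stands.
- The arm moves only by the tool play_rows, never from a script. Its argument "targets" is a list of rows, each an object of numbers: "tx", "ty", "tz": the shift along the tool's x, y, z in units of 30 mm (1.0 is 30 mm); "ax", "ay", "az": the turn, a rotation vector about the tool's x, y, z in degrees; "claw": the closure, from -1 (fully open) to 1 (shut), so that 0 is half open. A call has exactly 8 rows; each row shifts and turns the commanded pose from where the row before left it, along the tool's axes as they then stand; what a row does not reach is not made up. A row lasts 1/10 s, in which the tool goes at most 50 mm and 8.59 degrees, less where a joint would pass 70% of its speed; a pose out of reach is approached as far as the arm can. A call is refused whole if a number of a shift passes 1 or a number of a turn 8.59, either way. A call with a gripper value outside its range is refused whole. The fingers move at their own pace and stop on an object; "force" is the grip in N (left out, the last holds). Time passes only in rows, so rows that do not move let the fingers close, or fill a call up. It gives the time, the measured TCP pose, the force, the opening and the grip force at its end, in the units of the state.
- observe(): the state, without advancing time (a new reading comes with each control period).
- get_image(name): name is "scene" or "side" or "wrist"; returns a dict with "pixels" (480x640x3 uint8, red, green, blue), "vfov" (degrees; the focal length in pixels is half the picture's height over the tangent of half this angle, whatever the lens; pixels are square), "cx", "cy" (the principal point, pixels), "R" (3x3) and "t" (3): a world point X has camera coordinates R X + t. Camera axes: x right, y down, z forward; pixel columns grow to the right and rows downward; lengths in m; the calibration is good to about 2 mm. The wrist camera is an equidistant fisheye: a pixel r from the principal point sees the ray r / f radians off the axis. A picture is of the moment at which its call begins. There is no depth.
- ctrl.job_done(): hands the job in; it is judged then, once.
The state is a dict: "t": time; "joint_positions": joint angles; "joint_velocities": joint speeds; "joint_efforts": joint torques, N m; "position": TCP position; "tool_rot": TCP orientation; "wrist_force": force on the tool from outside, world axes, zero at the start; "ft_torque": the same for the moment, N m; "grip_width": finger opening in m; "gripper_force": force on a finger pad.
Only numpy, scipy, OpenCV 4.12 (cv2) and the standard library are available. Lean on these libraries where they do the work, as an engineer would, in place of code of your own. Each camera call takes 0.05 s, during which the arm holds its last target. There are 200 camera calls.

## Working session

There is one attempt and no reset: what is moved stays moved. The work goes in short steps, Python scripts to look and compute and a tool call to move; the robot and the scene stay as the last step left them, time stands still between calls to the robot, and variables do not carry over. Pictures are saved under pics/ and viewed, at most 10 in all, crops included, and the job is handed in when it is done.

Besides the shell and the picture viewer there is one more tool, called after ">>>" as name(argument=value, ...) on one line, values as JSON. play_rows: Moves the arm, as the interface text tells. Its arguments: {"type":"object","properties":{"targets":{"type":"array"},"force":{"type":"number"}},"required":["targets"]}

```bash
mkdir -p pics
cat > h.py <<'E'
import numpy as np,cv2
from plant import observe,get_image,ctrl
def grab(n,f=None):
    d=get_image(n)
    if f: cv2.imwrite('pics/'+f,cv2.cvtColor(d['pixels'],cv2.COLOR_RGB2BGR))
    d['f']=240/np.tan(np.radians(d['vfov'])/2); d['R']=np.array(d['R']);d['t']=np.array(d['t']);d['fish']=n=='wrist'
    return d
def ray(d,u,v):
    a=np.array([u-d['cx'],v-d['cy']])
    if d['fish']:
        r=np.hypot(*a);th=r/d['f'];c=np.array([*(a/max(r,1e-9)*np.sin(th)),np.cos(th)])
    else: c=np.array([*(a/d['f']),1.])
    c=d['R'].T@c
    return -d['R'].T@d['t'],c/np.linalg.norm(c)
def plane(d,u,v,z):
    o,c=ray(d,u,v);return o+c*(z-o[2])/c[2]
def two(d1,p1,d2,p2):
    o1,a=ray(d1,*p1);o2,b=ray(d2,*p2)
    s=np.linalg.lstsq(np.c_[a,-b],o2-o1,rcond=None)[0]
    x,y=o1+a*s[0],o2+b*s[1];return (x+y)/2,np.linalg.norm(x-y)
def proj(d,X):
    c=d['R']@np.array(X)+d['t']
    if d['fish']:
        r=np.hypot(c[0],c[1]);th=np.arctan2(r,c[2]);return np.array([d['cx'],d['cy']])+d['f']*th*c[:2]/r
    return np.array([d['cx'],d['cy']])+d['f']*c[:2]/c[2]
E
python3 - <<'E'
from h import *
for n in('scene','side','wrist'):
    d=grab(n,n+'0.png');print(n,d['f'],d['cx'],d['cy'],(-d['R'].T@d['t']).round(3),d['R'][2].round(2))
print(observe())
E
```

```text
scene 528.6639784324896 316.97392865978435 241.23714266364618 [ 1.313 -0.532  1.07 ] [-0.54  0.4  -0.74]
side 526.731270674523 316.7767833683782 238.57425273562072 [0.202 0.909 0.773] [ 0.33 -0.75 -0.57]
wrist 371.64829954431775 314.3676790557899 237.76065913982097 [0.156 0.635 0.383] [ 0.28 -0.11 -0.95]
{'t': 0.15, 'joint_positions': array([-1.27319168,  0.53697917, -0.00442471,  1.53860152,  0.00259772,
        1.06731661, -0.0711984 ]), 'joint_velocities': array([ 0.00012005, -0.00146454, -0.00086121, -0.00343655, -0.00048132,
       -0.00118186, -0.00194298]), 'joint_efforts': array([ 1.55455939e-03, -5.71326649e+01,  9.91700739e-01, -2.51830101e+01,
       -5.61005075e-02,  1.52251701e-02,  7.23489279e-05]), 'position': array([0.23114167, 0.60702446, 0.2380663 ]), 'tool_rot': array([-6.66069200e-05,  1.80871364e-01,  9.83506547e-01, -6.46063111e-04]), 'wrist_force': array([ 0.59862039,  0.08533918, -0.2753941 ]), 'ft_torque': array([-0.02042963,  0.01376355, -0.03055583]), 'gripper_force': 0.0, 'grip_width': 0.08807981440466733}
```

View pics/scene0.png

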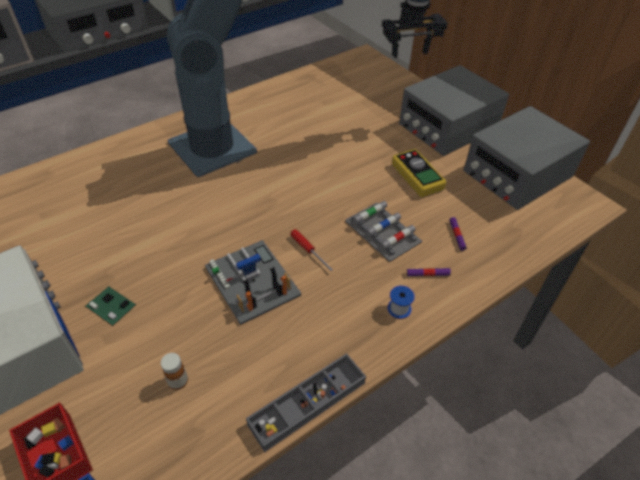

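View pics/side0.png

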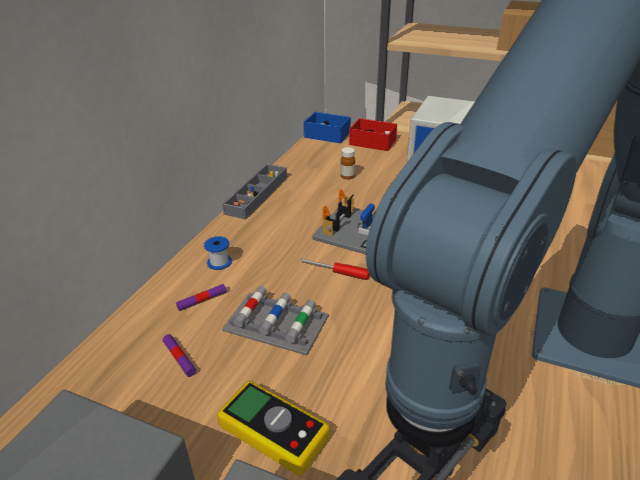

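Scene view: the rack's red-band fuse is at about (398,237), the tester at about (252,280) with the blue handle at (248,261). In the side view the red fuse is at (250,304) and the handle at (367,215). Purple decoys lie on the bench.

```bash
cat >> h.py <<'E'
def mask(d,name,box=None):
    h=cv2.cvtColor(d['pixels'],cv2.COLOR_RGB2HSV).astype(int);H,S,V=h[...,0],h[...,1],h[...,2]
    m={'red':((H<6)|(H>174))&(S>150)&(V>70),'blue':(H>105)&(H<125)&(S>130)&(V>50),'green':(H>50)&(H<85)&(S>100)&(V>50),'orange':(H>7)&(H<16)&(S>170)&(V>110)}[name].astype(np.uint8)
    if box: z=np.zeros_like(m);a,b,c,e=box;z[b:e,a:c]=m[b:e,a:c];m=z
    n,_,st,ce=cv2.connectedComponentsWithStats(m)
    return sorted([(int(st[i,4]),ce[i].round(1).tolist(),st[i,:4].tolist()) for i in range(1,n) if st[i,4]>5],reverse=True)
E
python3 - <<'E'
from h import *
s=grab('scene');e=grab('side')
for c,b1,b2 in(('red',(380,220,420,255),(230,280,330,345)),('blue',(365,210,400,240),(230,280,330,345)),('green',(355,200,390,225),(230,280,330,345)),('blue',(225,245,275,285),(350,195,385,235)),('green',(200,255,230,290),(310,190,385,250)),('orange',(235,260,300,320),(310,180,370,250))):
    a,b=mask(s,c,b1),mask(e,c,b2);print(c,a[:3],b[:3])
    if a and b: print(*two(s,a[0][1],e,b[0][1]))
for u,v in((205,268),(264,242),(299,289),(240,319),(346,219),(375,203),(421,240),(391,258)): print((u,v),plane(s,u,v,.01).round(3))
E
```

```text
red [(44, [399.1, 235.7], [395, 232, 9, 9])] [(97, [251.3, 303.3], [245, 298, 13, 13])]
[0.66348133 0.21134346 0.03587062] 0.0064918263508577405
blue [(40, [384.8, 222.9], [381, 219, 8, 9])] [(97, [276.2, 310.4], [269, 305, 13, 13])]
[0.60524264 0.21126017 0.03606783] 0.0061334938926321724
green [(38, [371.4, 210.9], [368, 208, 8, 7])] [(106, [301.8, 317.6], [295, 312, 13, 14])]
[0.5478849  0.21107968 0.03618582] 0.006479241021927407
blue [(169, [248.1, 261.9], [237, 254, 23, 16])] [(196, [367.0, 215.5], [361, 204, 13, 24])]
[ 0.53417815 -0.17050302  0.05992319] 0.005025241852005898
green [(25, [215.0, 270.2], [212, 268, 7, 6])] []
orange [(11, [247.9, 293.4], [247, 292, 3, 4]), (6, [284.0, 277.5], [283, 277, 3, 2])] [(66, [325.3, 212.0], [323, 206, 7, 14]), (58, [341.1, 194.9], [338, 189, 8, 13])]
[ 0.63357435 -0.20250237  0.04256449] 0.06113501431012268
(205, 268) [ 0.447 -0.255  0.01 ]
(264, 242) [ 0.457 -0.083  0.01 ]
(299, 289) [ 0.642 -0.095  0.01 ]
(240, 319) [ 0.635 -0.26   0.01 ]
(346, 219) [0.516 0.152 0.01 ]
(375, 203) [0.512 0.261 0.01 ]
(421, 240) [0.696 0.27  0.01 ]
(391, 258) [0.698 0.161 0.01 ]
```

>>> play_rows(targets=[{"az": 8.5, "claw": -1}, {"az": 8.5, "claw": -1}, {"az": 8.5, "claw": -1}, {"az": 8.5, "claw": -1}, {"az": 8.5, "claw": -1}, {"az": 8.5, "claw": -1}, {"az": 8.5, "claw": -1}, {"az": 8.5, "claw": -1}])

```text
schema error: expected keys tx, ty, tz, ax, ay, az, claw
```

>>> play_rows(targets=[{"tx": -0.9, "ty": 0.95, "claw": -1}, {"tx": -0.9, "ty": 0.95, "claw": -1}, {"tx": -0.9, "ty": 0.95, "claw": -1}, {"tx": -0.9, "ty": 0.95, "claw": -1}, {"tx": -0.9, "ty": 0.95, "claw": -1}, {"tx": -0.9, "ty": 0.95, "claw": -1}, {"tx": -0.9, "ty": 0.95, "claw": -1}, {"tx": -0.9, "ty": 0.95, "claw": -1}])

```text
schema error: expected keys tx, ty, tz, ax, ay, az, claw
```

>>> play_rows(targets=[{"tx": -0.9, "ty": 0.95, "claw": -1}, {"tx": -0.9, "ty": 0.95, "claw": -1}, {"tx": -0.9, "ty": 0.95, "claw": -1}, {"tx": -0.9, "ty": 0.95, "claw": -1}, {"tx": -0.9, "ty": 0.95, "claw": -1}, {"tx": -0.9, "ty": 0.95, "claw": -1}, {"az": 1, "claw": -1}, {"claw": -1}])

```text
schema error: expected keys tx, ty, tz, ax, ay, az, claw
```

Run:
```python
from h import *
w=grab('wrist','w1.png');s=grab('scene');e=grab('side')
o=observe();print(o['t'],o['position'],o['tool_rot'],o['joint_positions'].round(2))
for c in('red','blue','green','orange'): print(c,mask(w,c)[:6])
```

```text
0.4 [0.2312666  0.6073608  0.23858917] [-7.31052941e-07  1.80879121e-01  9.83505325e-01 -1.37228018e-04] [-1.27  0.54 -0.    1.54  0.    1.07 -0.07]
red [(89, [274.6, 401.6], [269, 397, 12, 10]), (81, [240.2, 404.6], [235, 400, 11, 10])]
blue []
green []
orange []
```

View pics/w1.png

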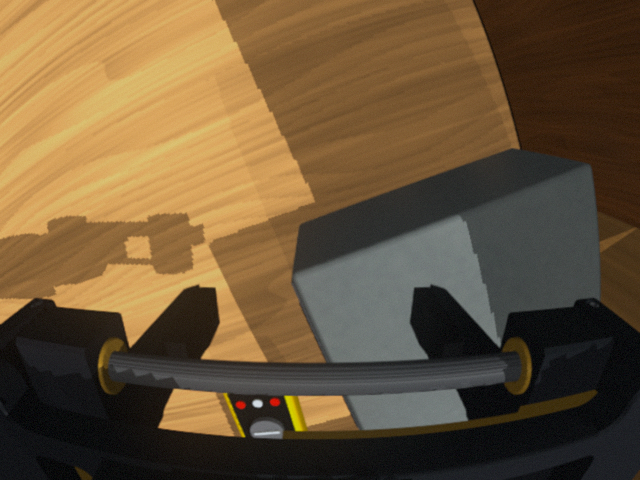

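The moves were refused because every key is required. The wrist picture shows the start position: fingers at (200,290) and (430,290), with the grey instrument below.

>>> play_rows(targets=[{"tx": 0, "ty": 0, "tz": 0, "ax": 0, "ay": 0, "az": 8.5, "claw": -1}, {"tx": 0, "ty": 0, "tz": 0, "ax": 0, "ay": 0, "az": 8.5, "claw": -1}, {"tx": 0, "ty": 0, "tz": 0, "ax": 0, "ay": 0, "az": 8.5, "claw": -1}, {"tx": 0, "ty": 0, "tz": 0, "ax": 0, "ay": 0, "az": 8.5, "claw": -1}, {"tx": 0, "ty": 0, "tz": 0, "ax": 0, "ay": 0, "az": 8.5, "claw": -1}, {"tx": 0, "ty": 0, "tz": 0, "ax": 0, "ay": 0, "az": 8.5, "claw": -1}, {"tx": 0, "ty": 0, "tz": 0, "ax": 0, "ay": 0, "az": 8.5, "claw": -1}, {"tx": 0, "ty": 0, "tz": 0, "ax": 0, "ay": 0, "az": 8.5, "claw": -1}])

```text
t: 1.2
position: [0.2312, 0.6074, 0.2387]
tool_rot: [-0.0, 0.702, 0.712, -0.0]
wrist_force: [0.8, 0.9, 0.1]
grip_width: 0.0881
gripper_force: 0.0
```

>>> play_rows(targets=[{"tx": -0.9, "ty": 0.95, "tz": 0, "ax": 0, "ay": 0, "az": 1, "claw": -1}, {"tx": -0.9, "ty": 0.95, "tz": 0, "ax": 0, "ay": 0, "az": 0, "claw": -1}, {"tx": -0.9, "ty": 0.95, "tz": 0, "ax": 0, "ay": 0, "az": 0, "claw": -1}, {"tx": -0.9, "ty": 0.95, "tz": 0, "ax": 0, "ay": 0, "az": 0, "claw": -1}, {"tx": -0.9, "ty": 0.95, "tz": 0, "ax": 0, "ay": 0, "az": 0, "claw": -1}, {"tx": -0.9, "ty": 0.95, "tz": 0, "ax": 0, "ay": 0, "az": 0, "claw": -1}, {"tx": -0.9, "ty": 0.95, "tz": 0, "ax": 0, "ay": 0, "az": 0, "claw": -1}, {"tx": -0.9, "ty": 0.95, "tz": 0, "ax": 0, "ay": 0, "az": 0, "claw": -1}])

```text
t: 2.0
position: [0.4613, 0.3915, 0.2389]
tool_rot: [-0.0, 0.706, 0.708, 0.0]
wrist_force: [0.4, -0.3, 0.1]
grip_width: 0.088
gripper_force: 0.0
```

>>> play_rows(targets=[{"tx": -0.9, "ty": 0.95, "tz": 0, "ax": 0, "ay": 0, "az": 0, "claw": -1}, {"tx": -0.9, "ty": 0.95, "tz": 0, "ax": 0, "ay": 0, "az": 0, "claw": -1}, {"tx": -0.9, "ty": 0.95, "tz": 0, "ax": 0, "ay": 0, "az": 0, "claw": -1}, {"tx": -0.9, "ty": 0.95, "tz": 0, "ax": 0, "ay": 0, "az": 0, "claw": -1}, {"tx": -0.9, "ty": 0.95, "tz": 0, "ax": 0, "ay": 0, "az": 0, "claw": -1}, {"tx": -0.9, "ty": 0.95, "tz": 0, "ax": 0, "ay": 0, "az": 0, "claw": -1}, {"tx": 0, "ty": 0, "tz": 0, "ax": 0, "ay": 0, "az": 0, "claw": -1}, {"tx": 0, "ty": 0, "tz": 0, "ax": 0, "ay": 0, "az": 0, "claw": -1}])

```text
t: 2.8
position: [0.6321, 0.2302, 0.2385]
tool_rot: [-0.0, 0.707, 0.707, -0.0]
wrist_force: [0.1, 0.3, 0.0]
grip_width: 0.0879
gripper_force: 0.0
```

Run:
```python
from h import *
w=grab('wrist','w2.png');s=grab('scene');e=grab('side')
o=observe();print(o['t'],o['position'],o['tool_rot'],o['joint_positions'].round(2))
for c in('red','blue','green','orange'): print(c,mask(w,c)[:6])
```

```text
2.95 [0.6307446  0.23293224 0.23863652] [-6.30645152e-04  7.05274151e-01  7.08934389e-01  7.77242238e-05] [-0.66  0.6   0.36  1.49 -0.23  1.1  -0.24]
red [(544, [347.0, 227.5], [338, 213, 19, 30]), (493, [419.9, 71.4], [403, 56, 34, 30]), (438, [458.5, 224.0], [445, 209, 28, 31]), (102, [111.9, 15.7], [107, 10, 11, 12])]
blue [(543, [288.6, 227.6], [279, 213, 20, 30]), (314, [493.9, 333.1], [481, 324, 24, 24]), (184, [477.3, 309.3], [463, 304, 28, 17])]
green [(1194, [212.5, 12.4], [187, 0, 51, 27]), (532, [231.6, 227.5], [221, 213, 21, 30])]
orange [(8, [421.5, 61.6], [418, 59, 8, 6]), (6, [463.8, 231.5], [462, 229, 5, 6])]
```

View pics/w2.png

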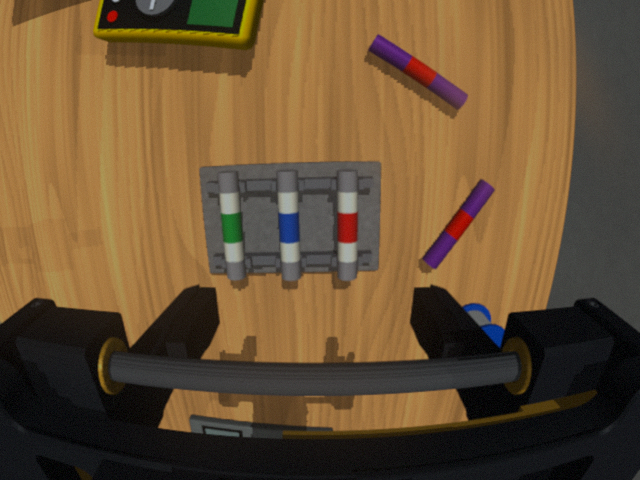

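Wrist picture: rack with the red fuse at (347,227), blue at (289,227) and green at (232,227). The fuse is nearly vertical in the image, running from (347,170) to (347,282).

Run:
```python
from h import *
w=grab('wrist');e=grab('side');s=grab('scene')
o=observe();print(o['t'],o['position'])
a=mask(w,'red',(330,200,365,250))[0][1];
b=mask(e,'red',(230,280,330,345));c=mask(s,'red',(380,220,420,255))
print(a,b,c)
if b: print('w-side',*two(w,a,e,b[0][1]))
if c: print('w-scene',*two(w,a,s,c[0][1]))
print('w plane z.04',plane(w,*a,.04))
for p in((347,170),(347,281)):print(p,plane(w,*p,.035))
```

```text
3.1 [0.63106503 0.23241245 0.23881946]
[348.3, 230.3] [(96, [251.4, 303.3], [245, 298, 13, 13])] [(43, [399.1, 235.6], [395, 232, 9, 9])]
w-side [0.6619441  0.20794815 0.03441931] 0.0005856016352542813
w-scene [0.66427576 0.21079514 0.03733969] 0.005937655613423833
w plane z.04 [0.6616386  0.20978991 0.04      ]
(347, 170) [0.6592971  0.26762123 0.035     ]
(347, 281) [0.66269557 0.15392963 0.035     ]
```

>>> play_rows(targets=[{"tx": -0.25, "ty": 0.35, "tz": 0, "ax": 0, "ay": 0, "az": 0, "claw": 0.1}, {"tx": -0.25, "ty": 0.35, "tz": 0.5, "ax": 0, "ay": 0, "az": 0, "claw": 0.1}, {"tx": -0.25, "ty": 0.33, "tz": 1, "ax": 0, "ay": 0, "az": 0, "claw": 0.1}, {"tx": 0, "ty": 0, "tz": 1, "ax": 0, "ay": 0, "az": 0, "claw": 0.1}, {"tx": 0, "ty": 0, "tz": 1, "ax": 0, "ay": 0, "az": 0, "claw": 0.1}, {"tx": 0, "ty": 0, "tz": 1, "ax": 0, "ay": 0, "az": 0, "claw": 0.1}, {"tx": 0, "ty": 0, "tz": 0.3, "ax": 0, "ay": 0, "az": -1.5, "claw": 0.1}, {"tx": 0, "ty": 0, "tz": 0, "ax": 0, "ay": 0, "az": 0, "claw": 0.1}])

```text
t: 3.9
position: [0.6621, 0.2073, 0.0927]
tool_rot: [-0.0, 0.697, 0.717, -0.002]
wrist_force: [-0.3, 0.5, -0.4]
grip_width: 0.0398
gripper_force: 0.0
```

Run:
```python
from h import *
w=grab('wrist','w3.png')
o=observe();print(o['t'],o['position'],o['tool_rot'],o['grip_width'])
p=o['position'];print('tcp px',proj(w,p),'fuse pred',proj(w,[.662,.210,.04]))
for m in mask(w,'red')[:3]: print(m,plane(w,*m[1],.037))
```

```text
3.95 [0.66322684 0.20781368 0.09455099] [ 1.41087292e-04  6.96957278e-01  7.17112586e-01 -2.67723574e-04] 0.03963359758035965
tcp px [320.58693449 308.78920978] fuse pred [317.50324529 259.15367439]
(1533, [318.8, 258.6], [303, 233, 33, 51]) [0.66278514 0.20920935 0.037     ]
(1082, [495.6, 252.7], [474, 229, 45, 49]) [0.77312003 0.21541774 0.037     ]
(806, [447.4, 11.3], [416, 0, 54, 34]) [0.72953942 0.35538787 0.037     ]
```

View pics/w3.png

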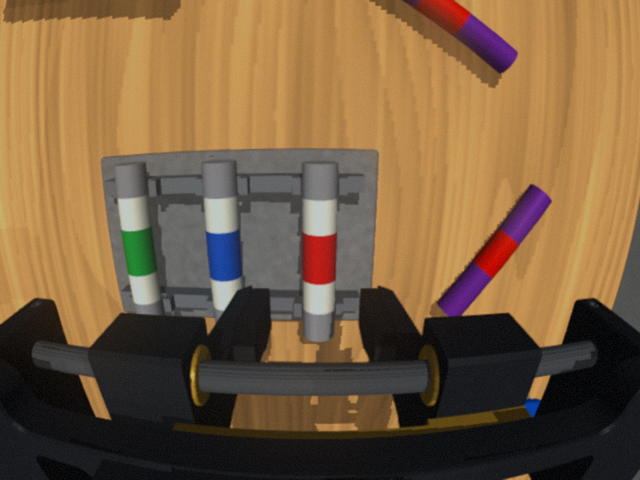

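Wrist view: red fuse centred between the half-open fingers, band at (319,258), and the fingers clear of the blue fuse. I'll descend and grip.

>>> play_rows(targets=[{"tx": 0.05, "ty": 0, "tz": 0.6, "ax": 0, "ay": 0, "az": 0, "claw": 0.1}, {"tx": 0, "ty": 0, "tz": 0.6, "ax": 0, "ay": 0, "az": 0, "claw": 0.1}, {"tx": 0, "ty": 0, "tz": 0.6, "ax": 0, "ay": 0, "az": 0, "claw": 0.1}, {"tx": 0, "ty": 0, "tz": 0.5, "ax": 0, "ay": 0, "az": 0, "claw": 0.1}, {"tx": 0, "ty": 0, "tz": 0.38, "ax": 0, "ay": 0, "az": 0, "claw": 0.1}, {"tx": 0, "ty": 0, "tz": 0, "ax": 0, "ay": 0, "az": 0, "claw": 0.1}, {"tx": 0, "ty": 0, "tz": 0, "ax": 0, "ay": 0, "az": 0, "claw": 1}, {"tx": 0, "ty": 0, "tz": 0, "ax": 0, "ay": 0, "az": 0, "claw": 1}], force=40)

```text
t: 4.75
position: [0.6634, 0.2103, 0.0152]
tool_rot: [0.0, 0.697, 0.717, 0.001]
wrist_force: [-0.2, 0.2, -0.5]
grip_width: 0.0257
gripper_force: 0.0
```

>>> play_rows(targets=[{"tx": 0, "ty": 0, "tz": 0, "ax": 0, "ay": 0, "az": 0, "claw": 1}, {"tx": 0, "ty": 0, "tz": 0, "ax": 0, "ay": 0, "az": 0, "claw": 1}, {"tx": 0, "ty": 0, "tz": -0.5, "ax": 0, "ay": 0, "az": 0, "claw": 1}, {"tx": 0, "ty": 0, "tz": -1, "ax": 0, "ay": 0, "az": 0, "claw": 1}, {"tx": 0, "ty": 0, "tz": -1, "ax": 0, "ay": 0, "az": 0, "claw": 1}, {"tx": 0, "ty": 0, "tz": -1, "ax": 0, "ay": 0, "az": 0, "claw": 1}, {"tx": 0, "ty": 0, "tz": -1, "ax": 0, "ay": 0, "az": 0, "claw": 1}, {"tx": 0, "ty": 0, "tz": -1, "ax": 0, "ay": 0, "az": 0, "claw": 1}])

```text
t: 5.55
position: [0.6624, 0.21, 0.1818]
tool_rot: [0.0, 0.697, 0.717, 0.0]
wrist_force: [1.0, 0.5, 0.2]
grip_width: 0.0185
gripper_force: 39.9
```

>>> play_rows(targets=[{"tx": -0.96, "ty": -0.22, "tz": -0.5, "ax": 0, "ay": 0, "az": 0, "claw": 1}, {"tx": -0.96, "ty": -0.22, "tz": -0.5, "ax": 0, "ay": 0, "az": 0, "claw": 1}, {"tx": -0.96, "ty": -0.22, "tz": 0, "ax": 0, "ay": 0, "az": 0, "claw": 1}, {"tx": -0.96, "ty": -0.22, "tz": 0, "ax": 0, "ay": 0, "az": 0, "claw": 1}, {"tx": -0.96, "ty": -0.22, "tz": 0, "ax": 0, "ay": 0, "az": 0, "claw": 1}, {"tx": -0.96, "ty": -0.22, "tz": 0, "ax": 0, "ay": 0, "az": 0, "claw": 1}, {"tx": -0.96, "ty": -0.22, "tz": 0, "ax": 0, "ay": 0, "az": 0, "claw": 1}, {"tx": -0.96, "ty": -0.22, "tz": 0, "ax": 0, "ay": 0, "az": 0, "claw": 1}])

```text
t: 6.35
position: [0.616, -0.0228, 0.2105]
tool_rot: [0.0, 0.697, 0.717, 0.0]
wrist_force: [0.7, 0.8, -1.5]
grip_width: 0.0187
gripper_force: 39.9
```

>>> play_rows(targets=[{"tx": -0.96, "ty": -0.22, "tz": 0, "ax": 0, "ay": 0, "az": 0, "claw": 1}, {"tx": -0.96, "ty": -0.22, "tz": 0, "ax": 0, "ay": 0, "az": 0, "claw": 1}, {"tx": -0.96, "ty": -0.22, "tz": 0, "ax": 0, "ay": 0, "az": 0, "claw": 1}, {"tx": -0.96, "ty": -0.22, "tz": 0, "ax": 0, "ay": 0, "az": 0, "claw": 1}, {"tx": -0.96, "ty": -0.22, "tz": 0, "ax": 0, "ay": 0, "az": 0, "claw": 1}, {"tx": -0.96, "ty": -0.22, "tz": 0, "ax": 0, "ay": 0, "az": 0, "claw": 1}, {"tx": -0.5, "ty": -0.1, "tz": 0, "ax": 0, "ay": 0, "az": 0, "claw": 1}, {"tx": 0, "ty": 0, "tz": 0, "ax": 0, "ay": 0, "az": 0, "claw": 1}])

```text
t: 7.15
position: [0.5786, -0.2132, 0.2102]
tool_rot: [0.001, 0.698, 0.716, -0.0]
wrist_force: [-0.1, -0.1, 0.2]
grip_width: 0.019
gripper_force: 39.9
```

Run:
```python
from h import *
w=grab('wrist','w4.png')
o=observe();print(o['t'],o['position'],o['tool_rot'],o['grip_width'],o['joint_positions'].round(2))
for c in('red','blue','green','orange'): print(c,mask(w,c)[:5])
```

```text
7.2 [ 0.57943633 -0.21068753  0.209839  ] [3.47569590e-05 6.97288252e-01 7.16790746e-01 3.45137411e-04] 0.018774165881244902 [-0.01  0.53  0.4   1.68 -0.24  0.98  0.51]
red [(2695, [313.8, 332.4], [289, 298, 52, 65]), (44, [264.8, 230.7], [263, 223, 4, 17])]
blue [(1635, [263.8, 174.7], [252, 135, 25, 81]), (60, [601.0, 205.5], [595, 203, 12, 6]), (57, [594.6, 247.5], [590, 243, 10, 9]), (54, [580.5, 242.4], [577, 238, 8, 9]), (26, [510.3, 478.3], [504, 477, 12, 3])]
green [(248, [215.6, 241.9], [209, 233, 15, 19])]
orange [(406, [374.2, 243.1], [360, 228, 27, 27]), (340, [386.5, 127.5], [367, 122, 37, 14]), (51, [607.2, 183.1], [604, 180, 8, 7]), (49, [360.7, 228.8], [355, 227, 13, 5]), (38, [598.7, 225.5], [596, 222, 6, 8])]
```

View pics/w4.png

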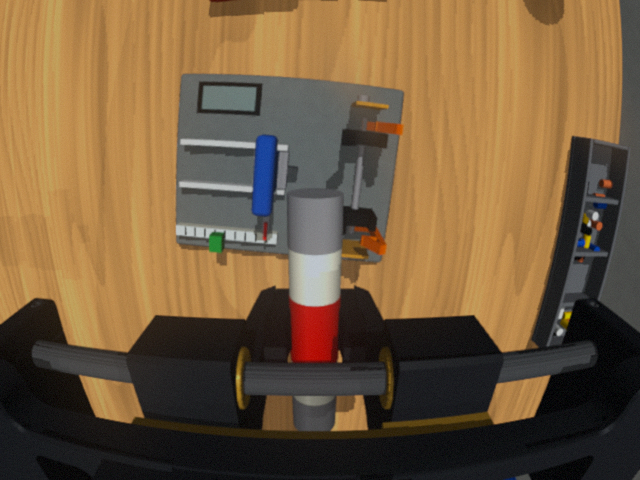

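Wrist view: tester plate corners at about (182,74), (403,91), (381,262), (177,243). The blue handle is at (264,175), red pointer at (265,231), green mark at (216,242). The black forks are at (364,138) and (358,220), with brass plates at (372,104) and (352,249). The held fuse hangs true at (314,330).

Run:
```python
from h import *
w=grab('wrist');s=grab('scene');e=grab('side')
C=[plane(w,*p,.014) for p in((182,74),(403,91),(381,262),(177,243))]
for i in range(4): print(C[i].round(4),np.linalg.norm(C[i]-C[(i+1)%4]).round(4))
# order: (-x,+y),(+x,+y),(+x,-y),(-x,-y)
xd=(C[1]-C[0]+C[2]-C[3]);yd=(C[0]-C[3]+C[1]-C[2])
print('yaw from x,y',np.arctan2(xd[1],xd[0]),np.arctan2(-yd[0],yd[1]))
m=mask(w,'blue',(240,120,290,225))[0];print('handle',m,plane(w,*m[1],.076))
hsv=cv2.cvtColor(w['pixels'],cv2.COLOR_RGB2HSV).astype(int)
M=((hsv[...,0]>105)&(hsv[...,0]<125)&(hsv[...,1]>130)&(hsv[...,2]>50));ys,xs=np.nonzero(M[125:220,245:285]);pts=np.array([plane(w,x+245,y+125,.076)[:2] for x,y in zip(xs,ys)])
r=cv2.minAreaRect((pts*1e4).astype(np.float32));print('rect',r)
for c,cam,b in(('scene',s,(225,245,275,285)),('side',e,(350,195,385,235))):
    q=mask(cam,'blue',b)
    if q: print(c,q[0],*two(w,m[1],cam,q[0][1]))
yaw=(np.arctan2(xd[1],xd[0])+np.arctan2(-yd[0],yd[1]))/2
R=np.array([[np.cos(yaw),-np.sin(yaw)],[np.sin(yaw),np.cos(yaw)]])
mid=np.mean(C,0)[:2];O=mid-R@[-.02,0];print('origin',O,'seat',O+R@[.05,0],'handle',O+R@[-.03,0],'yaw',yaw)
g=mask(w,'green',(200,225,230,260))[0];p=mask(w,'red',(255,215,275,245));print(g,p)
for n,q,z in(('mark',g[1],.037),('ptr',p[0][1] if p else (265,231),.037),('brassN',(372,104),.056),('brassS',(352,249),.056)):
    print(n,R.T@(plane(w,*q,z)[:2]-O))
for X in((.05,.036,.066),(.05,-.036,.066),(-.03,0,.076),(-.03,-.06,.037)): print(X,proj(w,[*(O+R@X[:2]),X[2]]))
cv2.imwrite('pics/c4.png',cv2.resize(cv2.cvtColor(w['pixels'][60:280,160:420],cv2.COLOR_RGB2BGR),(780,660)[:2] if 0 else (702,594),interpolation=cv2.INTER_CUBIC))
```

```text
[ 0.4506 -0.0838  0.014 ] 0.2054
[ 0.6555 -0.098   0.014 ] 0.1666
[ 0.6454 -0.2643  0.014 ] 0.2065
[ 0.4394 -0.2502  0.014 ] 0.1668
yaw from x,y -0.0686753727985404 -0.06377702695163776
handle (1623, [262.9, 178.0], [251, 138, 25, 81]) [ 0.5375866  -0.17449359  0.076     ]
rect ((5375.16943359375, -1752.052978515625), (624.6834106445312, 163.0628204345703), 85.77149963378906)
scene (188, [248.2, 262.3], [237, 254, 23, 18]) [ 0.53701665 -0.17502347  0.06658293] 0.00225545677530173
side (196, [367.0, 215.6], [361, 204, 13, 25]) [ 0.53644483 -0.17692449  0.05439066] 0.003944180286681378
origin [ 0.56767511 -0.17540294] seat [ 0.6175655  -0.17871183] handle [ 0.53774087 -0.17341761] yaw -0.06622619987508907
(248, [214.7, 244.5], [208, 235, 15, 20]) [(45, [263.9, 234.0], [262, 226, 4, 17])]
mark [-0.07677895 -0.07239796]
ptr [-0.03113225 -0.05796249]
brassN [0.04900989 0.06398973]
brassS [ 0.04685325 -0.05824464]
(0.05, 0.036, 0.066) [371.3301501  138.98079464]
(0.05, -0.036, 0.066) [360.36056441 227.70173482]
(-0.03, 0, 0.076) [263.10027623 176.60724941]
(-0.03, -0.06, 0.037) [265.02223192 236.26200788]
```

View pics/c4.png

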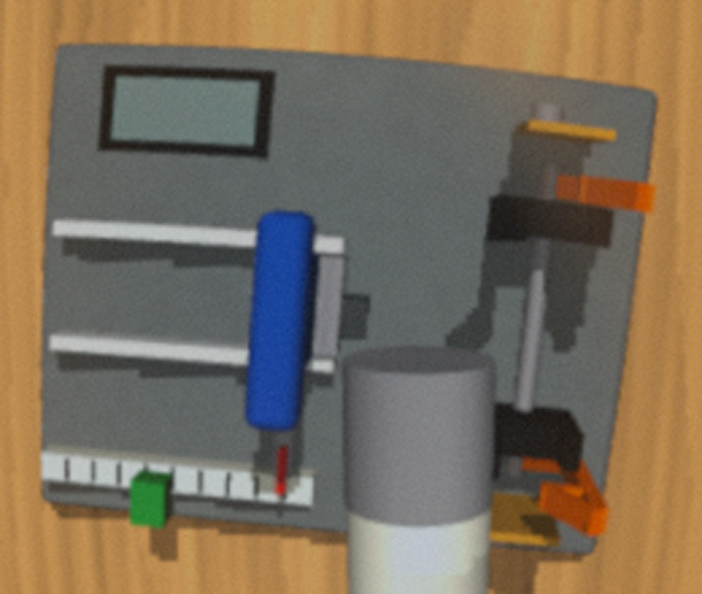

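The crop confirms it: handle yaw is about -0.07, the forks are at tester x≈+50, and the handle-based and plate-based seat estimates agree at about (0.617,-0.181). I'll move above the seat.

>>> play_rows(targets=[{"tx": 0, "ty": 0, "tz": 0, "ax": 0, "ay": 0, "az": 5.5, "claw": 1}, {"tx": 0.4, "ty": 0.4, "tz": 0.5, "ax": 0, "ay": 0, "az": 0, "claw": 1}, {"tx": 0.4, "ty": 0.4, "tz": 0.8, "ax": 0, "ay": 0, "az": 0, "claw": 1}, {"tx": 0.35, "ty": 0.4, "tz": 0.8, "ax": 0, "ay": 0, "az": 0, "claw": 1}, {"tx": 0, "ty": 0, "tz": 0.8, "ax": 0, "ay": 0, "az": 0, "claw": 1}, {"tx": 0, "ty": 0, "tz": 0.6, "ax": 0, "ay": 0, "az": 0, "claw": 1}, {"tx": 0, "ty": 0, "tz": 0, "ax": 0, "ay": 0, "az": 0, "claw": 1}, {"tx": 0, "ty": 0, "tz": 0, "ax": 0, "ay": 0, "az": 0, "claw": 1}])

```text
t: 8.15
position: [0.6181, -0.1775, 0.1046]
tool_rot: [-0.0, 0.73, 0.684, 0.0]
wrist_force: [-0.2, -0.1, 0.9]
grip_width: 0.0188
gripper_force: 39.9
```

Run:
```python
from h import *
get_image('side')
w=grab('wrist','w5.png')
o=observe();p=o['position'];q=o['tool_rot'];print(o['t'],p,np.arctan2(q[2]**2-q[1]**2,2*q[1]*q[2]),o['wrist_force'])
s=grab('scene','s5.png');e=grab('side','e5.png')
a=cv2.cvtColor(w['pixels'],cv2.COLOR_RGB2BGR)[100:480,140:500]
b=cv2.resize(cv2.cvtColor(e['pixels'][170:260,300:400],cv2.COLOR_RGB2BGR),None,fx=4,fy=4,interpolation=cv2.INTER_CUBIC)
c=np.zeros((600,800,3),np.uint8);c[:380,:360]=a;c[:360,380:780]=b;cv2.imwrite('pics/c5.png',c)
print(mask(e,'red',(300,150,400,260)),mask(s,'red',(200,200,330,330)))
```

```text
8.25 [ 0.61866312 -0.17835137  0.10566798] -0.06644611973660626 [-0.03180925 -0.17721947 -0.25274216]
[(27, [338.5, 184.4], [335, 181, 7, 8])] [(202, [301.3, 240.3], [291, 230, 23, 22]), (6, [260.2, 272.0], [259, 271, 3, 3])]
```

View pics/c5.png

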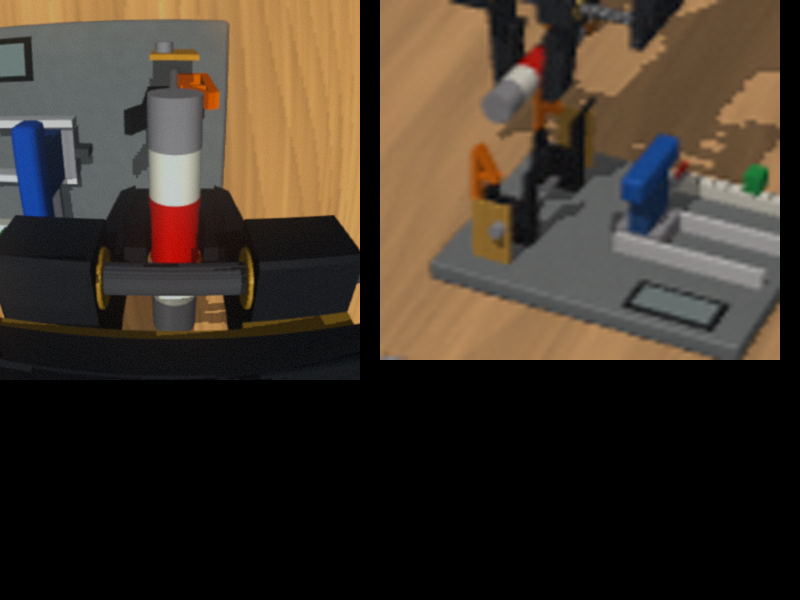

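Close view: the fuse is lined up over the brass plate (crop 150–200 wide at row 56), with the fork and orange nose just ahead of the fuse tip. The side crop shows the fuse above the forks with the tester clear. I'll measure fuse against plate and handle in the same image.

Run:
```python
from h import *
w=grab('wrist');o=observe();p=o['position'];print(p)
h=cv2.cvtColor(w['pixels'],cv2.COLOR_RGB2HSV).astype(int);H,S,V=h[...,0],h[...,1],h[...,2]
B=(H>14)&(H<24)&(S>150)&(V>90)
for v in range(150,162):
    x=np.nonzero(B[v,280:350])[0]+280
    if len(x)>10: print(v,x.min(),x.max(),plane(w,x.min(),v,.056)[:2].round(4),plane(w,x.max()+1,v,.056)[:2].round(4))
# fuse edges: white/red rows
zc=p[2]+.0148
for v in (260,270,310,320):
    row=w['pixels'][v].astype(int)
    g=np.abs(np.diff(row.sum(1)))[270:360]; i=np.sort(np.argsort(g)[-4:])+270
    print('fuse row',v,i)
for u,v in((288.5,265),(342,265),(290,320),(340,320)):print(u,plane(w,u,v,zc)[:2].round(4))
M=(H>105)&(H<125)&(S>130)&(V>50)
ys,xs=np.nonzero(M[200:320,140:200]);print('handle px',xs.min()+140,xs.max()+140,ys.min()+200,ys.max()+200)
# predicted pixels of handle top +y end corners, plate corner from estimate
yaw=-.068;R=np.array([[np.cos(yaw),-np.sin(yaw)],[np.sin(yaw),np.cos(yaw)]]);O=np.array([.6174,-.1805])-R@[.05,0]
for n,X in(('corner',(.085,.085,.014)),('hend-',(-.038,.032,.076)),('hend+',(-.022,.032,.076)),('brass',(.05,.063,.056)),('tip',None)):
    if X: print(n,proj(w,[*(O+R@X[:2]),X[2]]))
```

```text
[ 0.61835181 -0.17869934  0.10546683]
150 293 335 [ 0.6102 -0.1137] [ 0.6326 -0.1152]
151 292 336 [ 0.6097 -0.1141] [ 0.633  -0.1157]
152 291 336 [ 0.6091 -0.1146] [ 0.633  -0.1162]
153 290 337 [ 0.6085 -0.1151] [ 0.6335 -0.1168]
154 290 338 [ 0.6085 -0.1156] [ 0.634  -0.1174]
155 290 338 [ 0.6085 -0.1162] [ 0.634  -0.1179]
156 290 338 [ 0.6084 -0.1167] [ 0.6339 -0.1184]
157 290 338 [ 0.6084 -0.1172] [ 0.6339 -0.1189]
158 290 338 [ 0.6083 -0.1177] [ 0.6339 -0.1195]
fuse row 260 [271 287 288 290]
fuse row 270 [271 272 288 289]
fuse row 310 [280 291 338 339]
fuse row 320 [290 291 309 310]
288.5 [ 0.6089 -0.1519]
342 [ 0.6291 -0.1533]
290 [ 0.6073 -0.1759]
340 [ 0.6274 -0.1772]
handle px 151 199 220 316
corner [370.80905124 116.58471968]
hend- [147.09755584 224.26333551]
hend+ [174.65501937 223.97963337]
brass [315.46848516 155.99730118]
```

>>> play_rows(targets=[{"tx": -0.1, "ty": 0, "tz": 0, "ax": 0, "ay": 0, "az": 0, "claw": 1}, {"tx": 0, "ty": 0, "tz": 0.3, "ax": 0, "ay": 0, "az": 0, "claw": 1}, {"tx": 0, "ty": 0, "tz": 0.3, "ax": 0, "ay": 0, "az": 0, "claw": 1}, {"tx": 0, "ty": 0, "tz": 0.3, "ax": 0, "ay": 0, "az": 0, "claw": 1}, {"tx": 0, "ty": 0, "tz": 0.2, "ax": 0, "ay": 0, "az": 0, "claw": 1}, {"tx": 0, "ty": 0, "tz": 0.2, "ax": 0, "ay": 0, "az": 0, "claw": 1}, {"tx": 0, "ty": 0, "tz": 0.15, "ax": 0, "ay": 0, "az": 0, "claw": 1}, {"tx": 0, "ty": 0, "tz": 0, "ax": 0, "ay": 0, "az": 0, "claw": 1}])

```text
t: 9.2
position: [0.6166, -0.1816, 0.06]
tool_rot: [-0.001, 0.73, 0.683, -0.001]
wrist_force: [-0.8, -0.2, 0.1]
grip_width: 0.019
gripper_force: 39.9
```

>>> play_rows(targets=[{"tx": 0, "ty": 0, "tz": 0.1, "ax": 0, "ay": 0, "az": 0, "claw": 1}, {"tx": 0, "ty": 0, "tz": 0.1, "ax": 0, "ay": 0, "az": 0, "claw": 1}, {"tx": 0, "ty": 0, "tz": 0.1, "ax": 0, "ay": 0, "az": 0, "claw": 1}, {"tx": 0, "ty": 0, "tz": 0.1, "ax": 0, "ay": 0, "az": 0, "claw": 1}, {"tx": 0, "ty": 0, "tz": 0, "ax": 0, "ay": 0, "az": 0, "claw": 1}, {"tx": 0, "ty": 0, "tz": 0, "ax": 0, "ay": 0, "az": 0, "claw": 1}, {"tx": 0, "ty": 0, "tz": 0, "ax": 0, "ay": 0, "az": 0, "claw": 1}, {"tx": 0, "ty": 0, "tz": 0, "ax": 0, "ay": 0, "az": 0, "claw": 1}])

```text
t: 10.0
position: [0.6173, -0.1816, 0.0486]
tool_rot: [-0.0, 0.73, 0.683, -0.0]
wrist_force: [0.0, -0.6, -2.0]
grip_width: 0.019
gripper_force: 39.9
```

>>> play_rows(targets=[{"tx": 0, "ty": 0, "tz": 0.1, "ax": 0, "ay": 0, "az": 0, "claw": 1}, {"tx": 0, "ty": 0, "tz": 0.1, "ax": 0, "ay": 0, "az": 0, "claw": 1}, {"tx": 0, "ty": 0, "tz": 0.1, "ax": 0, "ay": 0, "az": 0, "claw": 1}, {"tx": 0, "ty": 0, "tz": 0.1, "ax": 0, "ay": 0, "az": 0, "claw": 1}, {"tx": 0, "ty": 0, "tz": 0.05, "ax": 0, "ay": 0, "az": 0, "claw": 1}, {"tx": 0, "ty": 0, "tz": 0.03, "ax": 0, "ay": 0, "az": 0, "claw": 1}, {"tx": 0, "ty": 0, "tz": 0, "ax": 0, "ay": 0, "az": 0, "claw": 1}, {"tx": 0, "ty": 0, "tz": 0, "ax": 0, "ay": 0, "az": 0, "claw": 1}])

```text
t: 10.8
position: [0.6179, -0.1815, 0.0352]
tool_rot: [0.0, 0.73, 0.683, 0.0]
wrist_force: [-2.4, 1.3, 4.1]
grip_width: 0.0188
gripper_force: 40.0
```

Run:
```python
from h import *
w=grab('wrist');o=observe();print(o['position'],o['wrist_force'],o['t'])
s=grab('scene','s6.png');e=grab('side')
A=cv2.resize(cv2.cvtColor(e['pixels'][170:260,300:400],cv2.COLOR_RGB2BGR),None,fx=4,fy=4,interpolation=cv2.INTER_CUBIC)
B=cv2.resize(cv2.cvtColor(s['pixels'][230:330,200:310],cv2.COLOR_RGB2BGR),None,fx=3,fy=3,interpolation=cv2.INTER_CUBIC)
c=np.zeros((600,800,3),np.uint8);c[:360,:400]=A;c[:300,410:740]=B;c[310:590,410:770]=cv2.cvtColor(w['pixels'],cv2.COLOR_RGB2BGR)[100:380,140:500];cv2.imwrite('pics/c6.png',c)
```

```text
[ 0.61793997 -0.18149629  0.03517406] [-1.75714845  0.13341879  4.79487779] 10.85
```

View pics/c6.png

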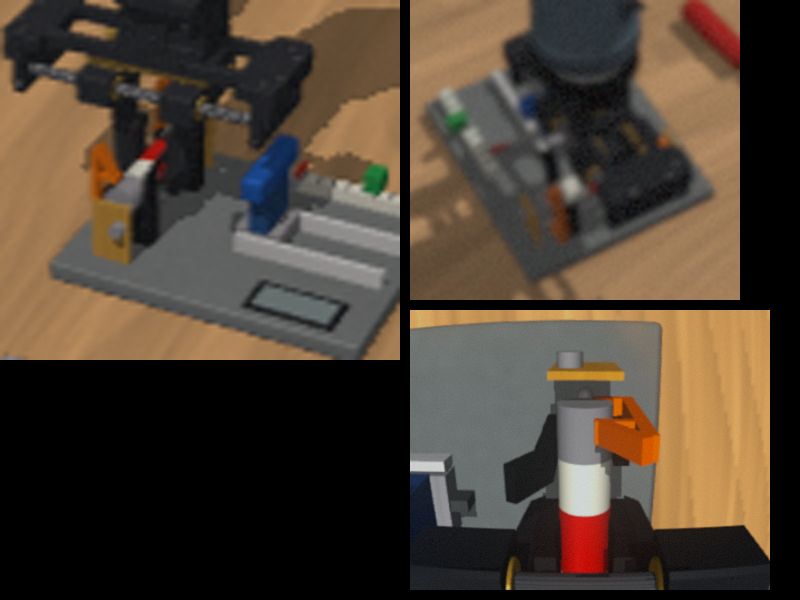

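The fuse lies between the brass plates, in the forks. The orange nose overlaps the fuse's right edge (wrist crop (597,430)), and there is a small upward force. I'll press slightly more to be sure it bottoms.

>>> play_rows(targets=[{"tx": 0, "ty": 0, "tz": 0.04, "ax": 0, "ay": 0, "az": 0, "claw": 1}, {"tx": 0, "ty": 0, "tz": 0.04, "ax": 0, "ay": 0, "az": 0, "claw": 1}, {"tx": 0, "ty": 0, "tz": 0.03, "ax": 0, "ay": 0, "az": 0, "claw": 1}, {"tx": 0, "ty": 0, "tz": 0, "ax": 0, "ay": 0, "az": 0, "claw": 1}, {"tx": 0, "ty": 0, "tz": 0, "ax": 0, "ay": 0, "az": 0, "claw": 1}, {"tx": 0, "ty": 0, "tz": 0, "ax": 0, "ay": 0, "az": 0, "claw": 1}, {"tx": 0, "ty": 0, "tz": 0, "ax": 0, "ay": 0, "az": 0, "claw": 1}, {"tx": 0, "ty": 0, "tz": 0, "ax": 0, "ay": 0, "az": 0, "claw": 1}])

```text
t: 11.75
position: [0.618, -0.1815, 0.0348]
tool_rot: [-0.0, 0.73, 0.683, 0.001]
wrist_force: [-11.1, 4.5, 30.2]
grip_width: 0.0187
gripper_force: 40.3
```

Run:
```python
from h import *
w=grab('wrist','w7.png');o=observe();p=o['position'];print(p,o['wrist_force'],o['t'])
print(mask(w,'orange',(300,150,420,300)))
h=cv2.cvtColor(w['pixels'],cv2.COLOR_RGB2HSV).astype(int)
yaw=-.068;R=np.array([[np.cos(yaw),-np.sin(yaw)],[np.sin(yaw),np.cos(yaw)]]);S=np.array([.6174,-.181])
# fuse grey top end: expected pixel of the fuse's +y end at z .05 and top z .06
for X in((-.01,.055,.05),(.01,.055,.05),(0,.055,.06),(0,.006,.06)): print(X,proj(w,[*(S+R@X[:2]),X[2]]))
r=mask(w,'red',(280,260,360,400));print(r)
```

```text
[ 0.61805875 -0.18152946  0.03479131] [-11.32141905   5.60510145  30.52698376] 11.8
[(2916, [358.1, 223.5], [324, 187, 66, 69])]
(-0.01, 0.055, 0.05) [288.68952889 188.00535045]
(0.01, 0.055, 0.05) [345.15896514 188.07598407]
(0, 0.055, 0.06) [317.13206465 193.2069052 ]
(0, 0.006, 0.06) [316.72128117 324.0238498 ]
[(2768, [313.8, 333.0], [289, 298, 52, 66])]
```

Bottomed firmly: 30 N for 0.4 mm of travel. I'll unload, release and lift.

>>> play_rows(targets=[{"tx": 0, "ty": 0, "tz": -0.1, "ax": 0, "ay": 0, "az": 0, "claw": 1}, {"tx": 0, "ty": 0, "tz": 0, "ax": 0, "ay": 0, "az": 0, "claw": 0.2}, {"tx": 0, "ty": 0, "tz": 0, "ax": 0, "ay": 0, "az": 0, "claw": 0.1}, {"tx": 0, "ty": 0, "tz": 0, "ax": 0, "ay": 0, "az": 0, "claw": 0.1}, {"tx": 0, "ty": 0, "tz": -0.3, "ax": 0, "ay": 0, "az": 0, "claw": 0.1}, {"tx": 0, "ty": 0, "tz": -0.7, "ax": 0, "ay": 0, "az": 0, "claw": 0.1}, {"tx": 0, "ty": 0, "tz": -1, "ax": 0, "ay": 0, "az": 0, "claw": 0.1}, {"tx": 0, "ty": 0, "tz": -1, "ax": 0, "ay": 0, "az": 0, "claw": 0.1}])

```text
t: 12.6
position: [0.6172, -0.1817, 0.1252]
tool_rot: [-0.0, 0.73, 0.683, -0.0]
wrist_force: [0.1, -0.1, -0.1]
grip_width: 0.0397
gripper_force: 0.0
```

>>> play_rows(targets=[{"tx": 0, "ty": -0.9, "tz": -0.5, "ax": 0, "ay": 0, "az": 0, "claw": 0.1}, {"tx": 0, "ty": -0.9, "tz": 0, "ax": 0, "ay": 0, "az": 0, "claw": 0.1}, {"tx": -0.5, "ty": -0.9, "tz": 0, "ax": 0, "ay": 0, "az": 0, "claw": 0.1}, {"tx": -0.5, "ty": 0, "tz": 0, "ax": 0, "ay": 0, "az": 0, "claw": 0.1}, {"tx": -0.5, "ty": 0, "tz": 0, "ax": 0, "ay": 0, "az": 0, "claw": 0.1}, {"tx": -0.5, "ty": 0, "tz": 0, "ax": 0, "ay": 0, "az": 0, "claw": 0.1}, {"tx": 0, "ty": 0, "tz": 0, "ax": 0, "ay": 0, "az": 0, "claw": 0.1}, {"tx": 0, "ty": 0, "tz": 0, "ax": 0, "ay": 0, "az": 0, "claw": 0.1}])

```text
t: 13.4
position: [0.5331, -0.2363, 0.1389]
tool_rot: [-0.0, 0.731, 0.683, 0.0]
wrist_force: [-0.8, 0.4, -0.1]
grip_width: 0.0399
gripper_force: 0.0
```

Run:
```python
from h import *
get_image('side');get_image('side')
w=grab('wrist','w8.png');o=observe();p=o['position'];print(p,o['wrist_force'],o['t'],o['grip_width'])
e=grab('side');s=grab('scene')
c=np.zeros((600,800,3),np.uint8);c[:480,:460]=cv2.cvtColor(w['pixels'],cv2.COLOR_RGB2BGR)[:,110:570]
c[:340,470:800]=cv2.resize(cv2.cvtColor(e['pixels'][170:255,310:392],cv2.COLOR_RGB2BGR),(330,340),interpolation=cv2.INTER_CUBIC)
cv2.imwrite('pics/c8.png',c)
for k in('red','blue','green','orange'):print(k,mask(w,k)[:4])
hsv=cv2.cvtColor(w['pixels'],cv2.COLOR_RGB2HSV).astype(int)
b=mask(w,'blue');u=b[0][2];M=(hsv[...,0]>105)&(hsv[...,0]<125)&(hsv[...,1]>130)&(hsv[...,2]>50);Z=np.zeros_like(M);Z[u[1]:u[1]+u[3],u[0]:u[0]+u[2]]=1
ys,xs=np.nonzero(M&Z);P=np.array([plane(w,x,y,.076)[:2] for x,y in zip(xs,ys)]);r=cv2.minAreaRect((P*1e3).astype(np.float32));print(r)
```

```text
[ 0.53303476 -0.2350931   0.13886066] [-0.21445436 -0.3542958   0.00549118] 13.55 0.03937425709108489
red [(1343, [439.4, 160.5], [424, 137, 32, 48]), (81, [315.7, 231.9], [314, 221, 4, 23])]
blue [(2880, [316.2, 155.9], [303, 102, 28, 109])]
green [(436, [251.8, 251.3], [243, 239, 18, 26]), (89, [241.9, 425.4], [231, 422, 21, 7])]
orange [(681, [462.8, 235.2], [444, 219, 37, 31]), (555, [473.4, 85.1], [453, 78, 40, 17])]
((536.487060546875, -175.72412109375), (61.35654067993164, 14.905946731567383), 85.92171478271484)
```

View pics/c8.png

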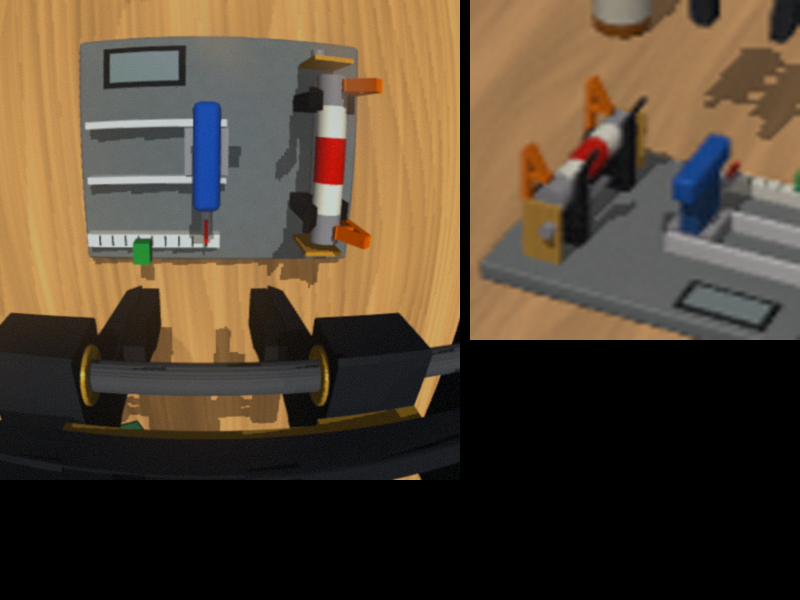

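The fuse sits in the forks between the plates and is released. The handle is at px (316,156), the pointer at (316,232) and the mark at (252,251). I'll check the latch against its rest position in w4/c4 and compute the handle and mark offsets.

Run:
```python
from h import *
w=grab('wrist');p=observe()['position'];print(p)
yaw=-.068;R=np.array([[np.cos(yaw),-np.sin(yaw)],[np.sin(yaw),np.cos(yaw)]])
H=np.array([.5365,-.1757]);O=H-R@[-.03,0]
T=lambda u,v,z:(R.T@(plane(w,u,v,z)[:2]-O)).round(4)
def tips(img,box):
    h=cv2.cvtColor(img,cv2.COLOR_RGB2HSV).astype(int);m=(h[...,0]>6)&(h[...,0]<17)&(h[...,1]>160)&(h[...,2]>80)
    a,b,c,d=box;ys,xs=np.nonzero(m[b:d,a:c]);i=xs.argmin();return xs[i]+a,ys[xs==xs[i]].mean()+b
N=tips(w['pixels'],(430,65,500,110));print('nose now',N,[T(*N,z) for z in(.0615,.066,.07)])
# same camera geometry applied to w4: need its own R,t -> rebuild from rigid mount
im=cv2.cvtColor(cv2.imread('pics/w4.png'),cv2.COLOR_BGR2RGB)
o=observe();q=o['tool_rot']
from scipy.spatial.transform import Rotation as Ro
A=Ro.from_quat([*q[1:],q[0]]).as_matrix();Rc=w['R']@A;tc=w['R']@p+w['t']   # cam from tool
q4=[3.48e-5,.697288,.716791,3.45e-4];A4=Ro.from_quat([*q4[1:],q4[0]]).as_matrix();p4=np.array([.5794,-.2107,.2098])
w4=dict(w);w4['R']=Rc@A4.T;w4['t']=tc-w4['R']@p4
N4=tips(im,(350,115,420,150));T4=lambda u,v,z:(R.T@(plane(w4,u,v,z)[:2]-O)).round(4)
print('nose w4',N4,[T4(*N4,z) for z in(.0615,.066,.07)],'brass chk',T4(372,104,.056),'now',T(436,62,.056))
r=mask(w,'red',(420,130,470,190))[0][1];print('fuse band',r,T(*r,.058),T(439,75,.06),T(433,244,.06))
g=mask(w,'green',(235,230,275,270))[0];pt=mask(w,'red',(305,215,325,250))[0];print(g,pt)
print('pointer',T(*pt[1],.037),'mark',T(*g[1],.037),T(252.5,246,.042))
e=grab('side');ge=mask(e,'green',(380,190,410,240));print('mark side',ge and two(w,g[1],e,ge[0][1]))
print('handle->tcp dxy tool',R.T@(H-p[:2]))
```

```text
[ 0.53287334 -0.2353823   0.13905669]
nose now (np.int64(453), np.float64(87.0)) [array([0.0534, 0.0449]), array([0.0517, 0.0443]), array([0.0502, 0.0439])]
nose w4 (np.int64(367), np.float64(126.5)) [array([0.0472, 0.0479]), array([0.0466, 0.0478]), array([0.046 , 0.0478])] brass chk [0.05   0.0665] now [0.044  0.0606]
fuse band [439.7, 160.2] [ 0.0475 -0.0019] [0.0446 0.0518] [ 0.0469 -0.0568]
(428, [252.0, 251.1], [243, 239, 19, 25]) (69, [315.9, 231.9], [314, 221, 4, 23])
pointer [-0.0302 -0.0557] mark [-0.0757 -0.07  ] [-0.0742 -0.0645]
mark side (array([ 0.48585545, -0.24418313,  0.03038318]), np.float64(0.0022208997208837218))
handle->tcp dxy tool [-0.00043699  0.05979079]
```

Viewed pictures are used up, so I'll work numerically. I'll go back above the clip so the camera looks straight down on the noses and measure their overlap with the fuse.

>>> play_rows(targets=[{"tx": 0, "ty": 0.9, "tz": 0, "ax": 0, "ay": 0, "az": 0, "claw": 0.1}, {"tx": 0, "ty": 0.9, "tz": 0, "ax": 0, "ay": 0, "az": 0, "claw": 0.1}, {"tx": 0, "ty": 0.9, "tz": 0, "ax": 0, "ay": 0, "az": 0, "claw": 0.1}, {"tx": 0, "ty": 0, "tz": 0, "ax": 0, "ay": 0, "az": 0, "claw": 0.1}, {"tx": 0, "ty": 0, "tz": 0, "ax": 0, "ay": 0, "az": 0, "claw": 0.1}, {"tx": 0, "ty": 0, "tz": 0, "ax": 0, "ay": 0, "az": 0, "claw": 0.1}, {"tx": 0, "ty": 0, "tz": 0, "ax": 0, "ay": 0, "az": 0, "claw": 0.1}, {"tx": 0, "ty": 0, "tz": 0, "ax": 0, "ay": 0, "az": 0, "claw": 0.1}])

```text
t: 14.55
position: [0.6128, -0.2416, 0.1393]
tool_rot: [-0.0, 0.731, 0.683, -0.0]
wrist_force: [-0.8, -0.3, -0.0]
grip_width: 0.0394
gripper_force: 0.0
```

Run:
```python
from h import *
w=grab('wrist','w9.png');p=observe()['position'];print(p,'cam',-w['R'].T@w['t'])
h=cv2.cvtColor(w['pixels'],cv2.COLOR_RGB2HSV).astype(int);H,S,V=h[...,0],h[...,1],h[...,2]
O=(H>6)&(H<15)&(S>170)&(V>80);B=(H>=16)&(H<24)&(S>130)&(V>80);red=((H<5)|(H>174))&(S>150)&(V>60)
for n,m in(('orange',O),('brass',B),('redband',red)):
    k,_,st,ce=cv2.connectedComponentsWithStats(m[:275].astype(np.uint8));print(n,[(st[i].tolist(),ce[i].round(1).tolist()) for i in range(1,k) if st[i,4]>40])
for v in range(60,270,6):
    x=np.nonzero(O[v,250:450])[0]+250; f=w['pixels'][v,270:370:4].mean(1).astype(int)
    print(v,(x.min(),x.max()) if len(x) else '-',*f)
s=grab('scene');e=grab('side')
rw=[0,0];a=mask(w,'red',(280,100,360,240))[0][1];b=mask(e,'red',(300,150,370,260));c=mask(s,'red',(245,250,300,320));print(a,b,c)
if b:print('fuse side',two(w,a,e,b[0][1]))
if c:print('fuse scene',two(w,a,s,c[0][1]))
```

```text
[ 0.61298457 -0.2415847   0.13929197] cam [ 0.61681016 -0.16326263  0.2841916 ]
orange [([322, 65, 34, 22, 491], [338.9, 73.9]), ([627, 132, 11, 9, 80], [632.2, 136.2]), ([623, 184, 9, 10, 64], [627.9, 188.1]), ([321, 208, 32, 40, 733], [338.3, 231.2])]
brass [([0, 0, 638, 275, 105783], [331.2, 126.3]), ([295, 47, 43, 16, 441], [318.5, 53.4]), ([296, 235, 40, 21, 324], [311.7, 249.7])]
redband [([301, 132, 32, 48, 1480], [317.0, 155.4]), ([202, 220, 7, 21, 90], [204.7, 229.8])]
60 - 109 113 109 109 108 110 109 60 52 53 57 62 61 68 72 69 75 112 113 110 108 113 110 97 141
66 (np.int64(339), np.int64(355)) 110 109 109 110 107 111 108 72 66 92 107 120 123 116 104 89 86 98 95 100 109 116 116 101 137
72 (np.int64(322), np.int64(355)) 108 106 106 105 107 108 104 63 79 114 125 133 134 120 88 90 91 90 95 102 110 118 112 98 138
78 (np.int64(322), np.int64(355)) 104 108 110 109 107 107 108 62 83 114 127 127 132 116 82 85 89 93 92 98 103 112 112 101 137
84 (np.int64(334), np.int64(339)) 109 28 25 32 20 27 38 52 83 113 125 135 133 102 76 72 98 110 75 80 87 114 114 103 137
90 - 109 32 27 25 28 26 
[... 2621 characters left out ...]
 100 105 97 120 126
246 (np.int64(341), np.int64(348)) 104 107 105 104 65 66 69 78 71 55 55 49 47 50 51 51 55 68 85 100 111 108 92 124 132
252 - 105 103 107 67 66 67 65 124 120 123 127 126 121 121 99 80 81 66 102 104 99 107 90 123 130
258 - 78 78 79 78 80 82 81 77 76 78 77 82 76 77 82 75 82 83 80 83 89 83 127 125 130
264 - 124 125 121 80 79 87 144 105 93 85 87 90 87 86 88 85 102 138 139 140 145 137 126 126 134
[317.0, 155.3] [(42, [339.8, 207.9], [335, 204, 9, 10])] [(62, [264.0, 288.0], [259, 284, 11, 9])]
fuse side (array([ 0.61593833, -0.18363259,  0.05491222]), np.float64(0.0017105362185750102))
fuse scene (array([ 0.61789617, -0.18156686,  0.05375591]), np.float64(0.004353688998335028))
```

Run:
```python
from h import *
for f,r0,r1,st in(('w5.png',165,212,3),('w9.png',62,90,2)):
    im=cv2.cvtColor(cv2.imread('pics/'+f),cv2.COLOR_BGR2HSV).astype(int);H,S,V=im[...,0],im[...,1],im[...,2]
    O=(H>5)&(H<15)&(S>170)&(V>60);B=(H>=16)&(H<24)&(S>150)&(V>90)
    for v in range(r0,r1,st):
        x=np.nonzero(O[v,280:400])[0]+280;print(f,v,(x.min(),x.max()) if len(x) else '-')
    for v in((154,156) if f=='w5.png' else (52,54,56)):
        x=np.nonzero(B[v,285:345])[0]+285;print('brass',v,x.min(),x.max())
```

```text
w5.png 165 -
w5.png 168 -
w5.png 171 -
w5.png 174 (np.int64(318), np.int64(347))
w5.png 177 (np.int64(318), np.int64(349))
w5.png 180 (np.int64(318), np.int64(351))
w5.png 183 (np.int64(318), np.int64(353))
w5.png 186 (np.int64(318), np.int64(355))
w5.png 189 (np.int64(336), np.int64(357))
w5.png 192 (np.int64(343), np.int64(358))
w5.png 195 (np.int64(344), np.int64(358))
w5.png 198 (np.int64(344), np.int64(358))
w5.png 201 (np.int64(343), np.int64(358))
w5.png 204 (np.int64(343), np.int64(358))
w5.png 207 (np.int64(343), np.int64(358))
w5.png 210 -
brass 154 291 338
brass 156 290 338
w9.png 62 -
w9.png 64 -
w9.png 66 (np.int64(339), np.int64(355))
w9.png 68 (np.int64(330), np.int64(355))
w9.png 70 (np.int64(323), np.int64(355))
w9.png 72 (np.int64(322), np.int64(355))
w9.png 74 (np.int64(322), np.int64(355))
w9.png 76 (np.int64(322), np.int64(355))
w9.png 78 (np.int64(322), np.int64(355))
w9.png 80 (np.int64(323), np.int64(343))
w9.png 82 (np.int64(323), np.int64(343))
w9.png 84 (np.int64(334), np.int64(339))
w9.png 86 (np.int64(335), np.int64(338))
w9.png 88 -
brass 52 296 337Traceback (most recent call last):
  File "<stdin>", line 8, in <module>
    return umr_minimum(a, axis, None, out, keepdims, initial, where)
ValueError: zero-size array to reduction operation minimum which has no identity
```

Latch tip is at +3 mm from the axis, against +2 mm at rest before the insertion; open would be about +9 mm. So it has snapped shut. Fuse height is about 0.050. On to the handle.

>>> play_rows(targets=[{"tx": 0.5, "ty": -0.7, "tz": 0, "ax": 0, "ay": 0, "az": 0, "claw": 0.1}, {"tx": 0.5, "ty": -0.7, "tz": 0, "ax": 0, "ay": 0, "az": 0, "claw": 0.1}, {"tx": 0.5, "ty": -0.7, "tz": 0, "ax": 0, "ay": 0, "az": 0, "claw": 0.1}, {"tx": 0.5, "ty": -0.6, "tz": 0, "ax": 0, "ay": 0, "az": 0, "claw": 0.1}, {"tx": 0, "ty": 0, "tz": 0.5, "ax": 0, "ay": 0, "az": 0, "claw": 0.1}, {"tx": 0, "ty": 0, "tz": 0.5, "ax": 0, "ay": 0, "az": 0, "claw": 0.1}, {"tx": 0, "ty": 0, "tz": 0.3, "ax": 0, "ay": 0, "az": 0, "claw": 0.1}, {"tx": 0, "ty": 0, "tz": 0, "ax": 0, "ay": 0, "az": 0, "claw": 0.1}])

```text
t: 15.5
position: [0.5359, -0.1766, 0.0982]
tool_rot: [-0.001, 0.731, 0.683, -0.001]
wrist_force: [-0.2, -0.6, 0.1]
grip_width: 0.0398
gripper_force: 0.0
```

Run:
```python
from h import *
get_image('side')
w=grab('wrist','w10.png');o=observe();p=o['position'];print(o['t'],p)
print(mask(w,'blue')[:3],'tcp px',proj(w,p))
for u in mask(w,'blue')[:1]:
    x,y,a,b=u[2];print(plane(w,x,y+5,.076),plane(w,x+a,y+5,.076))
```

```text
15.6 [ 0.53681339 -0.1769255   0.09968672]
[(3517, [317.7, 273.5], [303, 215, 31, 119])] tcp px [318.8002324  308.12313171]
[ 0.53178449 -0.14290688  0.076     ] [ 0.54625671 -0.14387772  0.076     ]
```

>>> play_rows(targets=[{"tx": 0, "ty": 0, "tz": 0.5, "ax": 0, "ay": 0, "az": 0, "claw": 0.1}, {"tx": 0, "ty": 0, "tz": 0.5, "ax": 0, "ay": 0, "az": 0, "claw": 0.1}, {"tx": 0, "ty": 0, "tz": 0.4, "ax": 0, "ay": 0, "az": 0, "claw": 0.1}, {"tx": 0, "ty": 0, "tz": 0.3, "ax": 0, "ay": 0, "az": 0, "claw": 0.1}, {"tx": 0, "ty": 0, "tz": 0, "ax": 0, "ay": 0, "az": 0, "claw": 0.1}, {"tx": 0, "ty": 0, "tz": 0, "ax": 0, "ay": 0, "az": 0, "claw": 1}, {"tx": 0, "ty": 0, "tz": 0, "ax": 0, "ay": 0, "az": 0, "claw": 1}, {"tx": 0, "ty": 0, "tz": 0, "ax": 0, "ay": 0, "az": 0, "claw": 1}], force=40)

```text
t: 16.4
position: [0.5371, -0.1763, 0.0497]
tool_rot: [0.001, 0.73, 0.683, 0.0]
wrist_force: [3.5, -0.8, -0.5]
grip_width: 0.0173
gripper_force: 2.0
```

>>> play_rows(targets=[{"tx": 0, "ty": 0, "tz": 0, "ax": 0, "ay": 0, "az": 0, "claw": 1}, {"tx": 0, "ty": -0.15, "tz": 0, "ax": 0, "ay": 0, "az": 0, "claw": 1}, {"tx": 0, "ty": -0.25, "tz": 0, "ax": 0, "ay": 0, "az": 0, "claw": 1}, {"tx": 0, "ty": -0.3, "tz": 0, "ax": 0, "ay": 0, "az": 0, "claw": 1}, {"tx": 0, "ty": -0.3, "tz": 0, "ax": 0, "ay": 0, "az": 0, "claw": 1}, {"tx": 0, "ty": -0.3, "tz": 0, "ax": 0, "ay": 0, "az": 0, "claw": 1}, {"tx": 0, "ty": -0.2, "tz": 0, "ax": 0, "ay": 0, "az": 0, "claw": 1}, {"tx": 0, "ty": 0, "tz": 0, "ax": 0, "ay": 0, "az": 0, "claw": 1}])

```text
t: 17.2
position: [0.4931, -0.1732, 0.0497]
tool_rot: [0.002, 0.73, 0.683, 0.001]
wrist_force: [7.3, -0.5, -6.3]
grip_width: 0.0155
gripper_force: 40.0
```

Run:
```python
from h import *
get_image('side')
w=grab('wrist','w11.png');o=observe();p=o['position'];print(o['t'],p,o['wrist_force'],o['gripper_force'],o['grip_width'])
s=grab('scene','s11.png');e=grab('side','e11.png')
print('wrist g',mask(w,'green')[:4],'r',mask(w,'red')[:4],'b',mask(w,'blue')[:3])
print('scene',mask(s,'green',(200,255,240,295)),mask(s,'red',(200,245,250,295)),'side',mask(e,'green',(380,190,420,240)),mask(e,'red',(350,190,420,240)))
```

```text
17.3 [ 0.4937433  -0.17329887  0.04973157] [ 7.57663214 -0.77150156 -5.135233  ] 40.013921074569225 0.015486166733713716
wrist g [(354, [311.2, 404.4], [301, 396, 21, 19])] r [(1687, [555.7, 305.0], [535, 274, 44, 60])] b [(4739, [314.5, 305.7], [293, 248, 44, 116])]
scene [(22, [215.0, 270.5], [213, 268, 5, 6])] [] side [(15, [394.9, 214.7], [394, 212, 3, 7])] []
```

Run:
```python
from h import *
w=grab('wrist');p=observe()['position']
yaw=-.068;R=np.array([[np.cos(yaw),-np.sin(yaw)],[np.sin(yaw),np.cos(yaw)]])
T=lambda u,v,z:R.T@(plane(w,u,v,z)[:2]-p[:2])
h=cv2.cvtColor(w['pixels'],cv2.COLOR_RGB2HSV).astype(int)
g=mask(w,'green')[0];print(g);x,y,a,b=g[2]
for z in(.033,.037,.042):print('mark rel tcp',z,T(*g[1],z))
print('edges',T(x,y+b/2,.037),T(x+a,y+b/2,.037))
b=mask(w,'blue')[0];print('handle rel tcp',T(b[2][0],262,.076),T(b[2][0]+b[2][2],262,.076),T(*b[1],.076))
m=((h[...,0]<8)|(h[...,0]>172))&(h[...,1]>120)&(h[...,2]>40);m[:360]=0
n,_,st,ce=cv2.connectedComponentsWithStats(m.astype(np.uint8));print([(st[i].tolist(),ce[i].round(1),T(*ce[i],.037).round(4)) for i in range(1,n) if st[i,4]>4])
for n_,c in(('scene',grab('scene')),('side',grab('side'))):
    q=mask(c,'green',(200,255,240,295) if n_=='scene' else (380,190,420,240))
    if q:print(n_,R.T@(two(w,g[1],c,q[0][1])[0][:2]-p[:2]),two(w,g[1],c,q[0][1]))
```

```text
(360, [310.5, 404.6], [301, 396, 20, 19])
mark rel tcp 0.033 [-0.00370259 -0.07457532]
mark rel tcp 0.037 [-0.00366456 -0.07078313]
mark rel tcp 0.042 [-0.00361703 -0.0660429 ]
edges [-0.00904636 -0.07155025] [ 0.00227411 -0.07152997]
handle rel tcp [-0.00905305  0.03190416] [0.00603859 0.03190102] [-0.00169496  0.0149494 ]
[]
scene [-0.0026481 -0.0713711] (array([ 0.48645133, -0.24432398,  0.03495437]), np.float64(0.0028436617379043495))
side [-0.00319127 -0.08260012] (array([ 0.48514643, -0.25549014,  0.02350473]), np.float64(0.0018538731955093295))
```

Mark lies about 2 mm further out, and both estimates agree. Small final pull, then hold.

>>> play_rows(targets=[{"tx": 0, "ty": -0.07, "tz": 0, "ax": 0, "ay": 0, "az": 0, "claw": 1}, {"tx": 0, "ty": 0, "tz": 0, "ax": 0, "ay": 0, "az": 0, "claw": 1}, {"tx": 0, "ty": 0, "tz": 0, "ax": 0, "ay": 0, "az": 0, "claw": 1}, {"tx": 0, "ty": 0, "tz": 0, "ax": 0, "ay": 0, "az": 0, "claw": 1}, {"tx": 0, "ty": 0, "tz": 0, "ax": 0, "ay": 0, "az": 0, "claw": 1}, {"tx": 0, "ty": 0, "tz": 0, "ax": 0, "ay": 0, "az": 0, "claw": 1}, {"tx": 0, "ty": 0, "tz": 0, "ax": 0, "ay": 0, "az": 0, "claw": 1}, {"tx": 0, "ty": 0, "tz": 0, "ax": 0, "ay": 0, "az": 0, "claw": 1}])

```text
t: 18.35
position: [0.492, -0.1731, 0.0497]
tool_rot: [0.002, 0.73, 0.683, 0.001]
wrist_force: [8.6, -0.8, -5.2]
grip_width: 0.0156
gripper_force: 40.0
```

Run:
```python
from h import *
w=grab('wrist');o=observe();p=o['position'];print(o['t'],p,o['wrist_force'],o['gripper_force'])
yaw=-.068;R=np.array([[np.cos(yaw),-np.sin(yaw)],[np.sin(yaw),np.cos(yaw)]])
T=lambda u,v,z:R.T@(plane(w,u,v,z)[:2]-p[:2])
g=mask(w,'green')[0];b=mask(w,'blue')[0];print(T(*g[1],.037)[0]-(T(b[2][0],262,.076)[0]+T(b[2][0]+b[2][2],262,.076)[0])/2)
s=grab('scene');print(mask(s,'red',(245,250,300,320)),mask(w,'red')[:2],mask(w,'orange')[:4])
```

```text
18.4 [ 0.49192855 -0.1731516   0.04971689] [ 7.82144155 -0.61507854 -5.41526126] 40.016295835375786
-0.00039440038664554007
[(65, [263.9, 288.0], [259, 284, 11, 9])] [(1653, [557.8, 304.7], [537, 275, 44, 58])] [(967, [618.8, 219.9], [597, 200, 43, 38]), (128, [553.5, 196.8], [549, 190, 10, 15]), (7, [564.0, 190.0], [561, 190, 7, 1])]
```

The pointer is within about 0.4 mm of the mark's middle, and the fuse hasn't moved. I'm handing in.

```bash
python3 -c "
from plant import ctrl
print(ctrl.job_done())"
```

```text
the job is handed in; nothing more can be done
None
```

I handed the job in with the red-banded fuse seated in the clip, the latch measuring shut over it, and the blue handle gripped and held with the pointer about 0.4 mm from the middle of the green mark; no verdict came back.

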